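# Retension the friction hinge of a chafing dish lid

### The job

The lid of the small steel chafing dish on the hob drops as soon as it is let go, because its friction hinge has worked loose. Tighten the black wing knob behind the lid clockwise until the lid stays where it is put but still gives under a light hand: lift it well open (past 40 degrees), let go and see that it holds for a second or more, then press its handle down lightly from above, with no more than about 10 N, and leave it standing by itself ajar at about 20 degrees for serving. If it does not give that easily the knob is too tight; leave everything around the dish where it stands.

Things in the scene. Friction and masses are not known exactly. Their poses are not given: they have to be found in the camera images.
- chafer: The chafing dish: stainless, rectangular, 165 mm deep, 280 mm wide (336 mm over its side handles), standing fast on the black glass hob. Origin under its middle on the hob; its x points to its rear (hinge side), y to its left, z up. The closed lid's top is 94 mm above the hob.
- lid (a joint): Lid angle about its rear hinge, rad: 0 closed, growing as it opens, 1.1 at its stop; well open is over 0.7, ajar about 0.35. The lid weighs 0.4 to 0.75 kg (unknown), centre of mass 103 mm from the hinge; let go now, it sinks shut. Hinge friction of 0.4 to 0.7 N m holds it; over about 2.7 N m it is too stiff. When let go or pressed it may spring down by 0.1 rad before it stays.
- lid_handle (a point): Centre of the lid's front bar handle: round steel bar, 12 mm thick, 124 mm long, parallel to the hinge axis, 38 mm in front of the lid's front face (32 mm clear behind it), 222 mm from the hinge axis, 79 mm above the hob when closed. Moves with the lid. It can be pinched or pushed down from above.
- lid_hinge (a point): Middle of the hinge axis: 104 mm behind the dish's origin, 70 mm above the hob. The axis runs along the dish's y.
- knob_grip (a point): Middle of the wing of the black wing knob behind the lid, an upright blade 48 mm long (along this point's x), 11 mm thick (along its y), 34 mm tall, its middle 105 mm and its top 119 mm above the hob, on a 20 mm hub 6 mm high. It turns about the vertical through this point, 140 mm behind the dish's origin.
- wing_knob (a joint): Turn of the wing knob, rad, growing clockwise seen from above (tightening), 0 to 4.7; starts at 0 to 0.4. About 0.45 N m turns it. The clamp bites at some value from 0.4 to 2.4 (unknown: its lining is worn); beyond that the lid's friction grows by about 4 N m per rad and the torque to turn the knob by about 0.7 N m per rad. Turning back slackens it.
- pepper_mill: Turned wooden pepper mill, 58 mm thick, 170 mm tall, upright; bystander; origin under its middle.
- salt_shaker: Salt shaker, glass with grey top, 44 mm thick, 90 mm tall, upright; bystander; origin under its middle.
- timer: Round white kitchen timer, 64 mm wide, 56 mm tall; bystander; origin under its middle.
- teaspoon: Steel teaspoon, 139 mm long, lying; bystander; origin under its middle.

How it is judged:
By the outcome, as a careful person would: the job done as asked, in the order asked, and still so for the second after the job is handed in, with the robot touching nothing.
It also fails if it takes over 72 s, if anything falls off the work surface, if the arm or the gripper's body presses on something with over 40 N, if the wrist force passes 120 N, or if a joint passes its speed limit or range.

### The arm

A 6-joint arm with a two-finger parallel gripper is mounted at the origin on a cart in front of the work surface, level with it; the furniture and walls round the work are solid. World frame = base frame: x ahead of the robot, y to its left, z up, the work surface at z = 0. Lengths are in m, angles in rad, forces in N, time in s.
With the tool pointing down it reaches from about 0.375 to 0.9 m from the base axis. Payload 3.1 kg.
Tool frame: the origin (TCP) lies midway between the tips of the shut fingers; the grasp point (between the pads) lies robot.grip_depth behind it (robot.grip_depth is the distance from the TCP to the grasp point, in m); z points along the fingers, y is the line along which they close (so a half turn about z gives the same grasp; the last joint's range is limited). The gripper opens to 87 mm and grips with 3 to 60 N. Pads are 19 mm wide; open, the fingers measure 117 mm over their backs; the gripper's body (75 mm by 190 mm) begins 51 mm behind the grasp point.
Start: joints at [0.989, 0.527, 1.433, -0, 1.181, -0.178], TCP at [0.246, 0.575, 0.223] pointing down, gripper open.
Joint ranges: [-3.08, 3.08], [-0.75, 2.2], [0.22, 2.44], [-1.43, 4.57], [0, 2.65], [-2.85, 2.85]. Speed limits (rad/s): [2.79, 2.79, 3.14, 3.14, 3.14, 3.14].

### API

Orientations are given as a unit quaternion [x, y, z, w].
In Python, from rig import robot, optics, sensors gives the robot as it stands (robot), with the cameras (optics) and the readings (sensors).
- The arm moves only by the shell command python3 nudge.py 'ROWS' [OPENING] [FORCE]. ROWS is a JSON list that holds a single list of rows (three levels of brackets), with 1 to 20 rows, each of 4 numbers: dx, dy, dz in m, then a turn about the tool's z in rad; each row shifts and turns the commanded pose from where the row before left it, along the tool's axes as they then stand; what a row does not reach is not made up. A row lasts 1/12 s, in which the tool goes at most 0.0417 m and 0.125 rad, less where a joint would pass 70% of its speed; a pose out of reach is approached as far as the arm can. OPENING is the finger opening in m, set as the command begins (- or left out keeps the last). The fingers move at their own pace and stop on an object; FORCE is the grip in N (left out, the last holds). Time passes only in rows, so rows that do not move let the fingers close. It prints the time, the measured TCP pose, the force, the opening and the grip force at its end. Input that does not fit is refused with a message, and nothing moves.
- sensors.get_obs(): the state, without advancing time (a new reading comes with each control period).
- optics.camera(name): name is "scene" or "top" or "wrist"; returns a dict with "img" (400x640x3 uint8, red, green, blue), "fx", "fy", "cx", "cy" (pixels), "k1" (the pictures are not rectified: a ray, as slopes to the right and down, at radius r is drawn at 1 + k1 r^2 times it, then the intrinsics apply), "xyz" and "attitude" of the camera in the world. Camera axes: x right, y down, z forward; pixel columns grow to the right and rows downward; lengths in m; the calibration is good to about 2 mm. A picture is of the moment at which its call begins. There is no depth.
- robot.hand_in(): hands the job in; it is judged then, once.
The state is a dict: "time": time; "q": joint angles; "joint_velocities": joint speeds; "joint_torque": joint torques, N m; "position": TCP position; "tool_rot": TCP orientation; "ft_force": force on the tool from outside, world axes, zero at the start; "moment": the same for the moment, N m; "grip_width": finger opening in m; "grip_force": force on a finger pad.
Only numpy, scipy, OpenCV 4.12 (cv2) and the standard library are available. Lean on these libraries where they do the work, as an engineer would, in place of code of your own. Each camera call takes 0.05 s, during which the arm holds its last target. There are 200 camera calls.

## Working session

There is one attempt and no reset: what is moved stays moved. The work goes in short steps, Python scripts to look and compute and a shell command to move; the robot and the scene stay as the last step left them, time stands still between calls to the robot, and variables do not carry over. Pictures are saved under pics/ and viewed, at most 10 in all, crops included, and the job is handed in when it is done.

```bash
ls; mkdir -p pics; python3 - <<'E'
from rig import robot, optics, sensors
import cv2,json
for n in("scene","top"):
    c=optics.camera(n); cv2.imwrite(f"pics/{n}0.png",c["img"][:,:,::-1])
    print(n,{k:v for k,v in c.items() if k!="img"})
print(sensors.get_obs(),robot.grip_depth)
E
```

```text
nudge.py
pics
rig.py
scene {'fx': 435.5419232871203, 'fy': 435.5419232871203, 'cx': 321.4041565233356, 'cy': 200.6029723750283, 'k1': -0.029592126882625656, 'xyz': array([-0.31075252, -0.8045333 ,  0.79568741]), 'attitude': array([ 0.80312576, -0.31736985,  0.19886544, -0.46337665])}
top {'fx': 392.2390368512675, 'fy': 392.2390368512675, 'cx': 320.6996005653435, 'cy': 198.75359280421372, 'k1': -0.0615039245315806, 'xyz': array([0.23842994, 0.20086293, 1.21410793]), 'attitude': array([-0.53053425,  0.83581874, -0.11853456,  0.07674642])}
{'time': 0.1, 'q': array([ 9.88520120e-01,  5.28381975e-01,  1.43375885e+00, -1.99978740e-05,
        1.18141716e+00, -1.78536768e-01]), 'joint_velocities': array([ 0.00010331, -0.00072762, -0.00352247, -0.00048815,  0.00045265,
        0.00161709]), 'joint_torque': array([-2.94248457e-04, -4.40986776e+01, -1.77151072e+01,  6.34948723e-02,
        5.34177327e-02, -5.72699469e-05]), 'position': array([0.24516924, 0.57419113, 0.22166898]), 'tool_rot': array([ 2.00497608e-01,  9.79693699e-01, -9.15852878e-04, -3.56276397e-04]), 'ft_force': array([-0.43997753, -0.16389786,  0.87177951]), 'moment': array([-0.03718251, -0.0397378 , -0.01711243]), 'grip_force': 0.0, 'grip_width': 0.08684849903122722} 0.0187
```

View pics/scene0.png

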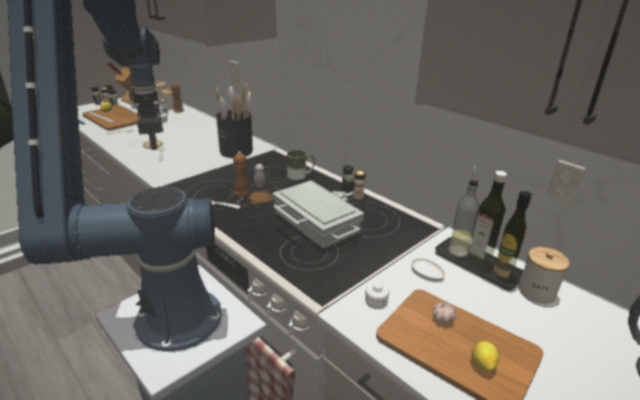

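View pics/top0.png

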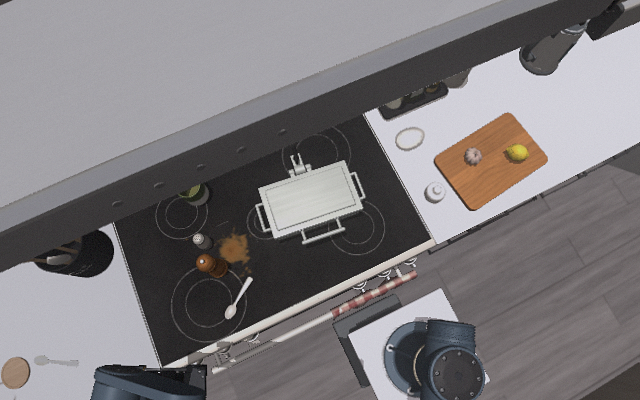

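The scene view shows the dish in the middle of the hob. In the top view the dish centre is near (312,199), the front handle near (323,233) and the hinge/knob bracket near (298,165). The mill is at (206,263), the salt at (202,241) and the spoon at (238,298). Next, an enlarged crop of both.

```bash
python3 - <<'E'
import cv2,numpy as np
t=cv2.imread("pics/top0.png")[145:250,245:380]; s=cv2.imread("pics/scene0.png")[165:250,265:385]
t=cv2.resize(t,None,fx=5,fy=5,interpolation=cv2.INTER_CUBIC);cv2.imwrite("pics/top0c.png",t)
s=cv2.resize(s,None,fx=6,fy=6,interpolation=cv2.INTER_CUBIC);cv2.imwrite("pics/scene0c.png",s)
E
```

```text
(no output)
```

View pics/top0c.png

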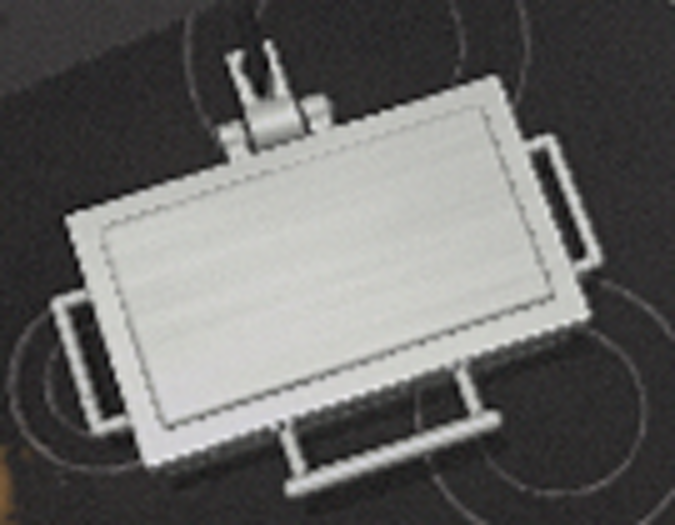

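View pics/scene0c.png

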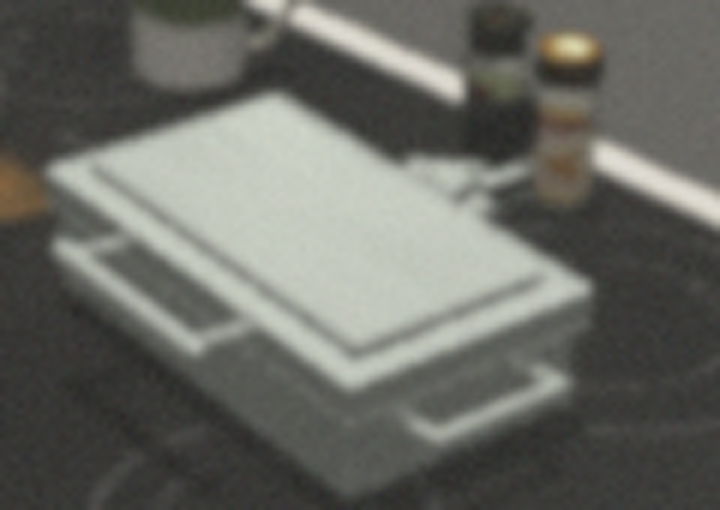

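```bash
cat >h.py <<'E'
import numpy as np,cv2
from scipy.spatial.transform import Rotation as R
from scipy.optimize import least_squares
from rig import robot, optics, sensors
def proj(c,P):
    p=R.from_quat(c["attitude"]).inv().apply(np.atleast_2d(P)-c["xyz"]); s=p[:,:2]/p[:,2:]
    s=s*(1+c["k1"]*(s**2).sum(1,keepdims=True)); return s*[c["fx"],c["fy"]]+[c["cx"],c["cy"]]
def tri(obs,x0=(.5,0,.1)):
    r=least_squares(lambda x:np.concatenate([proj(c,x)[0]-u for c,u in obs]),x0); return r.x,np.abs(r.fun).max()
def onz(c,u,z):
    return least_squares(lambda x:proj(c,[x[0],x[1],z])[0]-u,(.5,0)).x
def dish(P,pose): # dish-frame points to world; pose x,y,yaw
    return R.from_euler("z",pose[2]).apply(np.atleast_2d(P))+[pose[0],pose[1],0]
E
python3 - <<'E'
from h import *
T=optics.camera("top");S=optics.camera("scene")
f=lambda a:np.array(a)/5+[245,145]
g=lambda a:np.array(a)/6+[265,165]
t=[f(a) for a in[(68,215),(498,77),(590,318),(148,467)]]
s=[g(a) for a in[(280,92),(590,288),(352,388),(48,172)]]
for a,b in zip(t,s):print(tri([(T,a),(S,b)]))
print("handle ends z.079",onz(T,f((292,488)),.079),onz(T,f((495,418)),.079))
# fit pose: known lid corners x +-, front handle
L=[(.0825,.14,.0),(.0825,-.14,0),(-.0825,-.14,0),(-.0825,.14,0)]
def res(p):
    P=dish([(x*p[4],y*p[5],p[3]) for x,y,_ in L],p)
    return np.r_[(proj(T,P)-t).ravel(),(proj(S,P)-s).ravel()]
r=least_squares(res,(.5,0,0,.09,1,1));print(r.x,np.abs(r.fun).max())
p=r.x
print("handle",proj(T,dish([(-.118,.062,.079),(-.118,-.062,.079)],p)),f((292,488)),f((495,418)))
print("knob",dish((.14,0,.105),p),proj(T,dish((.14,0,.105),p)),"crop",(proj(T,dish((.14,0,.105),p))-[245,145])*5)
print("jars scene->floor",[onz(S,g(a),0) for a in[(500,155),(565,205)]])
for n,u in[("mill",(213,275)),("salt",(203,248))]:print(n,onz(T,u,0))
o=sensors.get_obs();W=optics.camera("wrist")
print(W["xyz"],R.from_quat(o["tool_rot"]).inv().apply(W["xyz"]-o["position"]),(R.from_quat(o["tool_rot"]).inv()*R.from_quat(W["attitude"])).as_matrix().round(3),W["fx"])
E
```

```text
(array([0.64908575, 0.21839912, 0.08619436]), np.float64(0.6329981190029343))
(array([ 0.6186743 , -0.05656687,  0.0851798 ]), np.float64(0.48278461918326343))
(array([ 0.45843484, -0.03927911,  0.08346759]), np.float64(0.8700035338356145))
(array([0.48690433, 0.23600953, 0.08298714]), np.float64(0.4445435895515857))
handle ends z.079 [0.43956271 0.16536087] [0.42652529 0.03968903]
[ 0.55338018  0.08964797 -0.10605836  0.08436002  0.98768136  0.98827326] 1.000313104239467
handle [[303.45692177 241.44148066]
 [343.31682961 227.82507157]] [303.4 242.6] [344.  228.6]
knob [[0.69259353 0.07482762 0.105     ]] [[295.68525532 154.16726501]] crop [[253.4262766   45.83632504]]
jars scene->floor [array([0.8147416 , 0.18240261]), array([0.79675299, 0.11007201])]
mill [0.47979057 0.45660454]
salt [0.57133492 0.45518089]
[0.18107948 0.60197461 0.38406286] [ 6.99474668e-02 -5.60273488e-05 -1.62122796e-01] [[-0.001 -0.966 -0.26 ]
 [ 1.    -0.001  0.001]
 [-0.001 -0.26   0.966]] 352.7464109205622
```

```bash
python3 nudge.py '[[[-0.0304,-0.0142,0,0],[-0.0304,-0.0142,0,0],[-0.0304,-0.0142,0,0],[-0.0304,-0.0142,0,0],[-0.0304,-0.0142,0,0],[-0.0304,-0.0142,0,0],[-0.0304,-0.0142,0,0],[-0.0304,-0.0142,0,0],[-0.0304,-0.0142,0,0],[-0.0304,-0.0142,0,0],[-0.0304,-0.0142,0,0],[-0.0304,-0.0142,0,0],[-0.0304,-0.0142,0,0],[-0.0304,-0.0142,0,0],[-0.0304,-0.0142,0,0],[-0.0304,-0.0142,0,0],[-0.0304,-0.0142,0,0],[-0.0304,-0.0142,0,0],[-0.0304,-0.0142,0,0],[-0.0304,-0.0142,0,0]]]' 0.05
python3 - <<'E'
from h import *
W=optics.camera("wrist");cv2.imwrite("pics/w1.png",W["img"][:,:,::-1]);print(sensors.get_obs()["q"],sensors.get_obs()["position"])
import pickle;pickle.dump(W,open("w1.pkl","wb"))
print(proj(W,dish((.14,0,.105),(.5534,.0896,-.106))))
E
```

```text
time: 1.92
position: [0.6938, 0.0733, 0.2223]
tool_rot: [0.201, 0.98, 0.0, -0.0]
ft_force: [-0.4, 0.6, -0.3]
grip_width: 0.0499
grip_force: 0.0
[-0.06143423  0.63376614  1.22381399 -0.00442373  1.27712393 -1.2227078 ] [0.69916288 0.06690728 0.22232042]
[[318.76589177 184.73138622]]
```

View pics/w1.png

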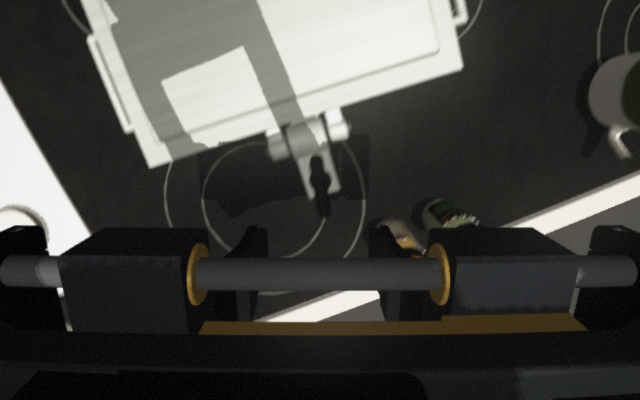

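The wrist view shows the lid at the top and the black wing near (319,185), running upright from about (317,155) to (323,215). That matches my predicted knob position (319,185). Two jars are at (400,235) and (450,215). I'll enlarge this for the wing angle.

```bash
python3 - <<'E'
import cv2,numpy as np
i=cv2.imread("pics/w1.png")[130:240,255:385]
i=(255*(i/255.)**.5).astype("uint8")
cv2.imwrite("pics/w1c.png",cv2.resize(i,None,fx=5,fy=5,interpolation=cv2.INTER_CUBIC))
E
```

```text
(no output)
```

View pics/w1c.png

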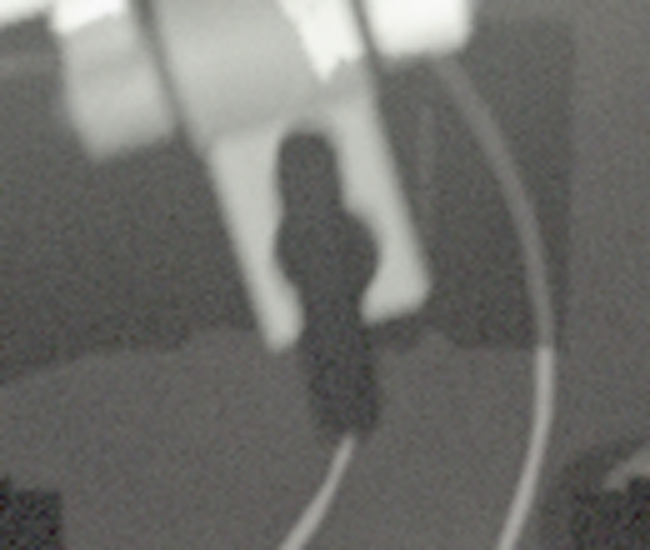

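In the enlarged crop the wing's ends are at crop (305,125) and (348,435), i.e. image (316,155) and (324.6,217). It is angled slightly against the bracket plate.

```bash
python3 - <<'E'
from h import *
import pickle
W=pickle.load(open("w1.pkl","rb"))
for z in(.119,.105):
    a,b=onz(W,(316,155),z),onz(W,(324.6,217),z)
    print(z,a,b,(a+b)/2,np.linalg.norm(b-a),np.arctan2(*(b-a)[::-1]))
o=sensors.get_obs();Rt=R.from_quat(o["tool_rot"]);print(o["position"],Rt.as_matrix()[:,0],np.arctan2(*Rt.as_matrix()[1::-1,0]))
print(W["xyz"])
E
```

```text
0.119 [0.66731172 0.08328781] [0.71552115 0.06996364] [0.69141644 0.07662573] 0.05001683127944819 -0.2696496495640972
0.105 [0.66930238 0.08237017] [0.72005417 0.06834334] [0.69467828 0.07535676] 0.05265448901755807 -0.2696496495640994
[0.69916288 0.06690728 0.22232042] [-0.91778808  0.39699159 -0.00792017] 2.7333423483684265
[0.62956349 0.10068863 0.38447631]
```

```bash
python3 nudge.py '[[[0.005,0.003,0.01,-0.07],[0.005,0.0025,0.02,-0.069],[0,0,0.02,0],[0,0,0.015,0],[0,0,0,0],[0,0,0,0]]]'
python3 - <<'E'
from h import *
W=optics.camera("wrist");cv2.imwrite("pics/w2.png",cv2.resize((255*(W["img"][100:260,210:430,::-1]/255.)**.5).astype("uint8"),None,fx=3.5,fy=3.5,interpolation=cv2.INTER_CUBIC));o=sensors.get_obs();print(o["q"],o["position"],W["xyz"],R.from_quat(o["tool_rot"]).as_matrix()[:,0])
import pickle;pickle.dump(W,open("w2.pkl","wb"))
E
```

```text
time: 2.47
position: [0.685, 0.0836, 0.1566]
tool_rot: [0.132, 0.991, -0.0, -0.001]
ft_force: [0.2, -0.0, -0.7]
grip_width: 0.0503
grip_force: 0.0
[-4.02239716e-02  6.86073400e-01  1.31095298e+00 -1.60165627e-05
  1.14422718e+00 -1.34625106e+00] [0.68599694 0.08347699 0.15786039] [0.61781284 0.10168901 0.31883246] [-9.65154590e-01  2.61680161e-01 -3.33825610e-04]
```

View pics/w2.png

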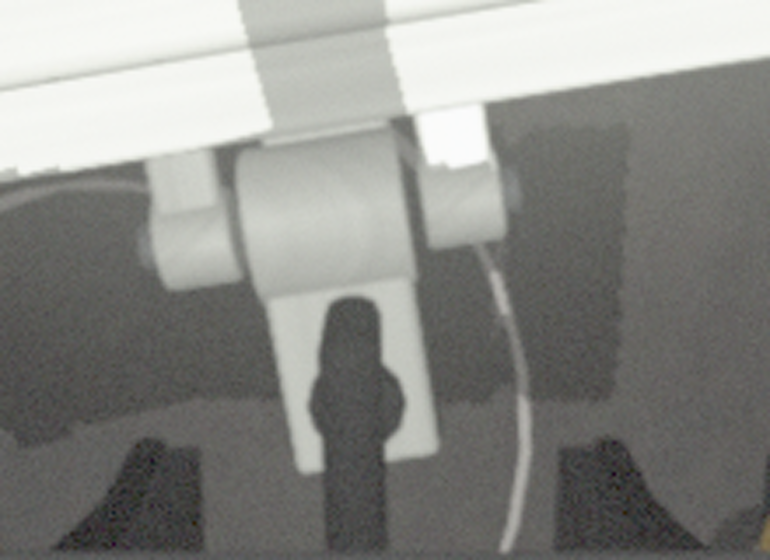

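The enlarged wrist crop shows the wing upright and parallel to the fingers' plane, with its near end at crop (350,297), i.e. image (310,184.9), and its axis near column 311. I'll triangulate its near end.

```bash
python3 - <<'E'
from h import *
import pickle
W1=pickle.load(open("w1.pkl","rb"));W2=pickle.load(open("w2.pkl","rb"))
print(tri([(W1,(316,155)),(W2,(310,184.9))],(.67,.08,.11)))
o=sensors.get_obs();Rt=R.from_quat(o["tool_rot"])
for z in(.11,.119,.125):
  a=onz(W2,(310.3,184.9),z);b=onz(W2,(311.7,251),z);u=(b-a)/np.linalg.norm(b-a);c=a+.024*u
  print(z,a,c,np.arctan2(*u[::-1]),"tool delta",Rt.inv().apply(np.r_[c,.09]-o["position"]))
# hub: crop (356,402)
print(onz(W2,(356/3.5+210,402/3.5+100),.088))
E
```

```text
(array([0.67405165, 0.08044047, 0.07200197]), np.float64(0.2654897148220243))
0.11 [0.66547312 0.08401641] [0.68872035 0.07805266] -0.2511205951395073 tool delta [-0.00402529 -0.00452681  0.06786146]
0.119 [0.66341912 0.08477804] [0.68666635 0.07881429] -0.25112059513950746 tool delta [-0.00184356 -0.00432921  0.06786074]
0.125 [0.66204978 0.0852858 ] [0.68529701 0.07932205] -0.25112059513950813 tool delta [-0.00038907 -0.00419748  0.06786026]
[0.69119929 0.07740006]
```

```bash
python3 nudge.py '[[[-0.0055,-0.005,0.015,0],[0,0,0.015,0],[0,0,0.015,0],[0,0,0.01,0],[0,0,0.01,0],[0,0,0,0],[0,0,0,0]]]'; python3 nudge.py '[[[0,0,0,0],[0,0,0,0],[0,0,0,0],[0,0,0,0],[0,0,0,0],[0,0,0,0]]]' 0 25
python3 - <<'E'
from h import *
o=sensors.get_obs();print(o["q"],o["position"],o["ft_force"],o["moment"],o["grip_width"])
E
```

```text
time: 3.1
position: [0.6897, 0.077, 0.0921]
tool_rot: [0.132, 0.991, -0.0, -0.0]
ft_force: [0.7, 0.8, 0.6]
grip_width: 0.0499
grip_force: 0.0
time: 3.6
position: [0.6898, 0.0772, 0.0929]
tool_rot: [0.132, 0.991, 0.0, 0.0]
ft_force: [0.4, -0.5, 0.2]
grip_width: 0.0177
grip_force: 0.0
[-4.92185831e-02  7.66658347e-01  1.34461870e+00 -3.47130027e-08
  1.02987009e+00 -1.35526280e+00] [0.68983967 0.0771542  0.09285008] [ 0.416      -0.49842149  0.21559278] [-0.02053017  0.03118456  0.00235679] 0.017706199508299457
```

```bash
cat >m.py <<'E'
from h import *
o=sensors.get_obs();x=R.from_quat(o["tool_rot"]).as_matrix()[:,0]
print("q6 %.3f yaw %.3f w %.4f g %.1f"%(o["q"][5],np.arctan2(x[1],x[0]),o["grip_width"],o["grip_force"]),"F",o["ft_force"].round(2),"M",o["moment"].round(3),"tau6 %.3f"%o["joint_torque"][5],"t %.2f"%o["time"],o["position"].round(4))
E
python3 nudge.py '[[[0,0,0,0],[0,0,0,0],[0,0,0,0]]]' 0 35 >/dev/null; python3 m.py
python3 nudge.py '[[[0,0,0,0.06],[0,0,0,0.06]]]' >/dev/null; python3 m.py
python3 nudge.py '[[[0,0,0,0.06],[0,0,0,0.06]]]' >/dev/null; python3 m.py
python3 nudge.py '[[[0,0,0,0.06],[0,0,0,0.06]]]' >/dev/null; python3 m.py
```

```text
q6 -1.356 yaw 2.878 w 0.0110 g 35.0 F [0.23 1.72 0.78] M [0.197 0.008 0.428] tau6 0.421 t 3.85 [0.6898 0.0774 0.0927]
q6 -1.234 yaw 2.756 w 0.0108 g 35.0 F [0.12 1.45 1.68] M [ 0.252 -0.047  0.574] tau6 0.045 t 4.02 [0.6899 0.0776 0.0927]
q6 -1.113 yaw 2.635 w 0.0110 g 35.0 F [0.42 1.67 0.54] M [ 0.359 -0.061  0.562] tau6 0.073 t 4.18 [0.69   0.0778 0.0927]
q6 -0.994 yaw 2.515 w 0.0111 g 35.0 F [1.29 2.06 0.39] M [ 0.403 -0.098  0.518] tau6 0.073 t 4.35 [0.6901 0.0779 0.0927]
```

```bash
for i in 1 2 3 4; do python3 nudge.py '[[[0,0,0,0.06],[0,0,0,0.06]]]' >/dev/null; python3 m.py; done
```

```text
q6 -0.874 yaw 2.395 w 0.0115 g 35.0 F [1.87 2.45 0.33] M [ 0.407 -0.14   0.577] tau6 0.074 t 4.52 [0.6902 0.0781 0.0927]
q6 -0.754 yaw 2.275 w 0.0109 g 35.0 F [2.21 3.55 0.3 ] M [ 0.483 -0.179  0.542] tau6 0.094 t 4.68 [0.6904 0.0782 0.0928]
q6 -0.634 yaw 2.156 w 0.0115 g 35.0 F [ 1.37  3.02 -0.08] M [ 0.529 -0.241  0.635] tau6 0.168 t 4.85 [0.6905 0.0783 0.0927]
q6 -0.514 yaw 2.036 w 0.0116 g 35.0 F [ 1.9   3.88 -0.17] M [ 0.552 -0.272  0.677] tau6 0.246 t 5.02 [0.6907 0.0784 0.0927]
```

```bash
python3 nudge.py '[[[0,0,0,0],[0,0,0,0],[0,0,0,0],[0,0,0,0]]]' 0.05; python3 m.py; python3 nudge.py '[[[0,0,-0.02,0],[0,0,-0.03,0],[0,0,-0.03,0],[0,0,-0.03,0],[0,0,-0.03,0.11],[-0.003,-0.032,0,0.115],[0,-0.032,0,0.115],[0,-0.032,0,0.115],[0,-0.032,0,0.115],[0,-0.032,0,0],[0,-0.032,0,0],[0,-0.032,0,0],[0,-0.033,0,0],[0,0,0,0],[0,0,0,0]]]' 0.03
python3 - <<'E'
from h import *
W=optics.camera("wrist");cv2.imwrite("pics/w3.png",W["img"][:,:,::-1])
import pickle;pickle.dump(W,open("w3.pkl","wb"))
print(proj(W,dish([(-.118,y,.079) for y in(-.062,0,.062)],(.551,.0898,-.106))))
E
python3 m.py
```

```text
time: 5.35
position: [0.6894, 0.0766, 0.0924]
tool_rot: [0.525, 0.851, -0.0, -0.0]
ft_force: [0.1, -0.3, 0.3]
grip_width: 0.0305
grip_force: 0.0
q6 -0.516 yaw 2.037 w 0.0305 g 0.0 F [ 0.13 -0.27  0.26] M [-0.046  0.018  0.016] tau6 -0.003 t 5.35 [0.6894 0.0766 0.0924]
time: 6.6
position: [0.4356, 0.0646, 0.2327]
tool_rot: [0.743, 0.669, -0.0, -0.0]
ft_force: [0.3, 0.3, 0.9]
grip_width: 0.0302
grip_force: 0.0
[[310.60275037 204.21279011]
 [310.31401838 137.50191373]
 [310.03199353  64.42476551]]
q6 -0.003 yaw 1.467 w 0.0302 g 0.0 F [ 0.41 -0.18 -0.04] M [-0.117  0.028 -0.01 ] tau6 -0.005 t 6.65 [0.4378 0.0643 0.2331]
```

View pics/w3.png

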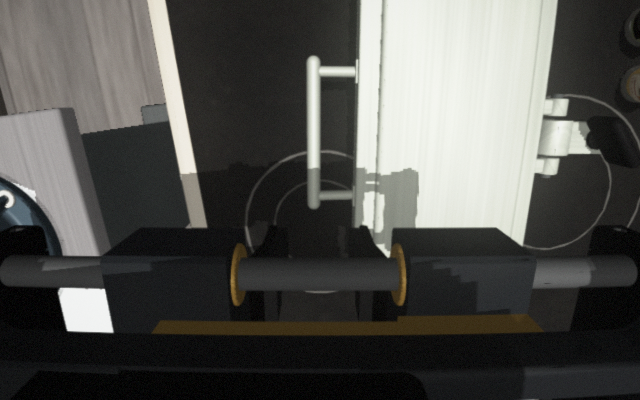

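The wrist view shows the bar handle from (314,60) to (314,206), its posts and lid to the right, and the black knob at (612,140). The predicted ends were (310,64) and (311,204), so the height fits. The bar lies about 5 mm to the tool's −y side. I'll descend and pinch it.

```bash
python3 nudge.py '[[[0.0185,-0.0025,0,0],[0.0185,-0.0025,0.02,0],[0,0,0.03,0],[0,0,0.03,0],[0,0,0.03,0],[0,0,0.02,0],[0,0,0.015,0],[0,0,0,0],[0,0,0,0]]]' 0.03; python3 nudge.py '[[[0,0,0.009,0],[0,0,0.009,0],[0,0,0,0],[0,0,0,0]]]'; python3 m.py; python3 nudge.py '[[[0,0,0,0],[0,0,0,0],[0,0,0,0],[0,0,0,0],[0,0,0,0]]]' 0 20; python3 m.py
```

```text
time: 7.4
position: [0.4377, 0.1016, 0.0868]
tool_rot: [0.743, 0.669, -0.0, -0.0]
ft_force: [-0.0, -0.2, 0.5]
grip_width: 0.0298
grip_force: 0.0
time: 7.73
position: [0.4365, 0.1018, 0.0695]
tool_rot: [0.743, 0.669, -0.0, -0.0]
ft_force: [-0.0, -0.5, -0.0]
grip_width: 0.0303
grip_force: 0.0
q6 0.083 yaw 1.467 w 0.0303 g 0.0 F [-0.02 -0.47 -0.03] M [-0.056  0.056 -0.011] tau6 -0.000 t 7.73 [0.4365 0.1018 0.0695]
time: 8.15
position: [0.4348, 0.1021, 0.0697]
tool_rot: [0.743, 0.669, -0.001, -0.001]
ft_force: [-3.1, 0.0, 5.5]
grip_width: 0.0113
grip_force: 20.0
q6 0.083 yaw 1.467 w 0.0113 g 20.0 F [-3.1   0.01  5.49] M [ 0.063  0.69  -0.007] tau6 -0.013 t 8.15 [0.4348 0.1021 0.0697]
```

```bash
python3 nudge.py '[[[0,0.001,-0.011,0],[0,0.001,-0.011,0],[0,0.002,-0.011,0],[0,0.002,-0.011,0],[0,0.003,-0.0105,0],[0,0.003,-0.0105,0]]]' 0 30 >/dev/null; python3 m.py
python3 nudge.py '[[[0,0.0042,-0.0102,0],[0,0.0043,-0.0102,0],[0,0.0052,-0.0098,0],[0,0.0052,-0.0098,0],[0,0.0062,-0.0092,0],[0,0.0062,-0.0092,0]]]' >/dev/null; python3 m.py
python3 nudge.py '[[[0,0.007,-0.0086,0],[0,0.007,-0.0086,0],[0,0.0079,-0.0079,0],[0,0.0079,-0.0079,0],[0,0,0,0],[0,0,0,0]]]' >/dev/null; python3 m.py
```

```text
q6 0.081 yaw 1.467 w 0.0110 g 30.0 F [  0.06   0.07 -10.24] M [ 0.039  0.256 -0.033] tau6 -0.017 t 8.65 [0.4464 0.1008 0.1337]
q6 0.076 yaw 1.467 w 0.0109 g 30.0 F [-5.18  1.21 -7.59] M [ 0.101  0.973 -0.033] tau6 -0.013 t 9.15 [0.4744 0.0979 0.1911]
q6 0.071 yaw 1.467 w 0.0107 g 30.0 F [-11.5    0.82   3.4 ] M [ 0.132  2.199 -0.038] tau6 -0.021 t 9.65 [0.5019 0.095  0.2245]
```

```bash
python3 nudge.py '[[[0,0,0,0],[0,0,0,0],[0,0,0,0],[0,0,0,0]]]' 0.03 >/dev/null; python3 m.py
python3 nudge.py '[[[0,0,-0.01,0],[0,0,-0.02,0],[0,0,-0.02,0],[0,0,-0.02,0],[0,0,0,0],[0,0,0,0],[0,0,0,0],[0,0,0,0],[0,0,0,0],[0,0,0,0],[0,0,0,0],[0,0,0,0]]]' 0.03
python3 - <<'E'
from h import *
import pickle
S=optics.camera("scene");W=optics.camera("wrist")
pickle.dump((S,W),open("w4.pkl","wb"))
i=cv2.resize(S["img"][130:280,230:400],None,fx=3,fy=3);j=W["img"][:270,::1]
o=np.zeros((595,640,3),np.uint8);o[:270]=cv2.resize(j,(640,270));o[270:595,:510]=cv2.resize(i,(510,450))[:325]
cv2.imwrite("pics/c4.png",o[:,:,::-1])
E
python3 nudge.py '[[[0,0,0,0],[0,0,0,0],[0,0,0,0],[0,0,0,0],[0,0,0,0],[0,0,0,0]]]' 0 10;python3 m.py
```

```text
q6 0.071 yaw 1.467 w 0.0271 g 1.7 F [-3.9   0.33 -2.95] M [ 0.022  0.592 -0.007] tau6 -0.002 t 9.98 [0.5076 0.0944 0.2251]
time: 10.98
position: [0.5091, 0.0943, 0.2955]
tool_rot: [0.743, 0.669, -0.0, -0.0]
ft_force: [0.2, -1.3, -0.1]
grip_width: 0.03
grip_force: 0.0
time: 11.58
position: [0.5092, 0.0943, 0.296]
tool_rot: [0.743, 0.669, 0.0, 0.0]
ft_force: [-0.5, -0.0, -0.3]
grip_width: 0.0026
grip_force: 0.0
q6 0.071 yaw 1.467 w 0.0026 g 0.0 F [-0.53 -0.02 -0.27] M [-0.105  0.088  0.055] tau6 0.000 t 11.58 [0.5092 0.0943 0.296 ]
```

View pics/c4.png

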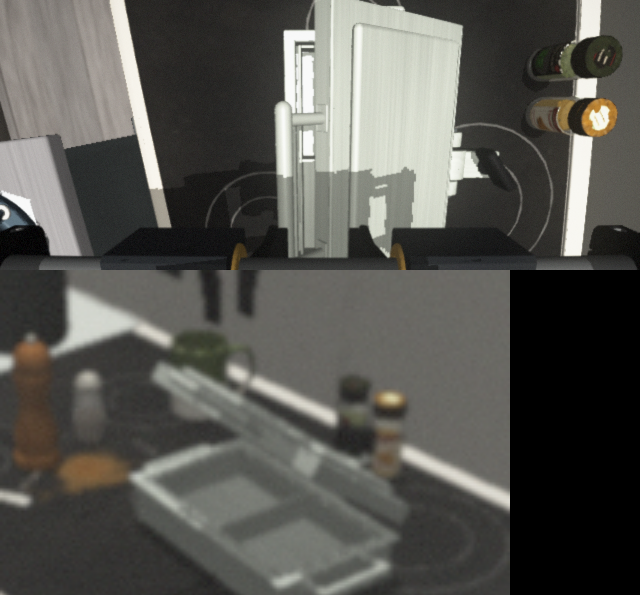

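The lid stands well open by itself about 1 s after release. In the wrist view the bar's left end is at about (283,105), and in the scene crop it is at (157,375), i.e. scene image (282,165). I'll fit the angle from both views.

```bash
python3 - <<'E'
from h import *
import pickle
S,W=pickle.load(open("w4.pkl","rb"))
P=(.5534,.0896,-.106)
f=lambda p:dish((.104-.2222*np.cos(p+.0405),.062,.07+.2222*np.sin(p+.0405)),P)
for p in(.6,.65,.7,.75,.8,.85):print(p,proj(W,f(p)).round(1),proj(S,f(p)).round(1),f(p).round(4))
b,_=tri([(W,(283.5,106)),(S,(282.3,165))],(.5,.1,.2)) ;print(b,_)
c=dish((.104,0,.07),P)[0];d=R.from_euler("z",-.106).inv().apply(b-c);print(np.arctan2(d[2],-d[0])-.0405,np.hypot(d[0],d[2]))
E
```

```text
0.6 [[274.7 111.4]] [[286.5 169.3]] [[0.4862 0.1591 0.2028]]
0.65 [[283.3 111.8]] [[288.2 166.3]] [[0.493  0.1584 0.2115]]
0.7 [[293.1 112.2]] [[290.1 163.3]] [[0.5003 0.1576 0.2199]]
0.75 [[304.3 112.7]] [[292.1 160.4]] [[0.5079 0.1568 0.2279]]
0.8 [[317.  113.1]] [[294.2 157.6]] [[0.516  0.1559 0.2355]]
0.85 [[331.2 113.6]] [[296.4 154.9]] [[0.5244 0.155  0.2427]]
[0.49330393 0.16267137 0.21319598] 5.103655365796897
0.6552278299063737 0.22341408631919768
```

The lid has settled near 0.65 rad, a little under 40°. I'll regrasp and lift it higher.

```bash
python3 nudge.py '[[[0,-0.0117,0,0],[0,-0.0118,0,0],[0,0,0.02,0],[0,0,0.02,0],[0,0,0.02,0],[0,0,0.01,0],[0,0,0,0],[0,0,0,0]]]' 0.026 >/dev/null; python3 m.py; python3 nudge.py '[[[0,0,0.01,0],[0,0,0.01,0],[0,0,0,0],[0,0,0,0]]]' >/dev/null; python3 m.py; python3 nudge.py '[[[0,0,0,0],[0,0,0,0],[0,0,0,0],[0,0,0,0],[0,0,0,0]]]' 0 30 >/dev/null; python3 m.py
```

```text
q6 0.075 yaw 1.467 w 0.0255 g 0.0 F [ 0.04  0.39 -0.46] M [-0.128  0.016  0.008] tau6 -0.001 t 12.25 [0.4857 0.0967 0.2257]
q6 0.075 yaw 1.467 w 0.0259 g 0.0 F [ 0.68  0.87 -0.63] M [-0.112  0.039 -0.014] tau6 -0.001 t 12.58 [0.4863 0.0967 0.2067]
q6 0.075 yaw 1.467 w 0.0108 g 30.0 F [-3.37  0.53  4.07] M [0.001 0.606 0.026] tau6 -0.002 t 13.00 [0.485  0.0969 0.2062]
```

```bash
python3 nudge.py '[[[0,0.0056,-0.0058,0],[0,0.0056,-0.0058,0],[0,0.0056,-0.0058,0],[0,0.0056,-0.0058,0],[0,0.0066,-0.0051,0],[0,0.0066,-0.0051,0],[0,0.0066,-0.0051,0],[0,0.0066,-0.0051,0],[0,0.004,-0.002,0],[0,0,0,0],[0,0,0,0]]]' >/dev/null; python3 m.py; python3 nudge.py '[[[0,0,0,0],[0,0,0,0],[0,0,0,0],[0,0,0,0]]]' 0.026 >/dev/null; python3 m.py
python3 nudge.py '[[[0,0,-0.01,0],[0,0,-0.02,0],[0,0,-0.02,0],[0,-0.01,-0.02,0],[0,-0.02,0,0],[0,-0.03,0,0],[0,0,0,0],[0,0,0,0],[0,0,0,0],[0,0,0,0],[0,0,0,0],[0,0,0,0],[0,0,0,0],[0,0,0,0]]]' 0 10 >/dev/null
python3 - <<'E'
from h import *
import pickle
S=optics.camera("scene");W=optics.camera("wrist")
pickle.dump((S,W),open("w5.pkl","wb"))
cv2.imwrite("pics/c5.png",W["img"][:300,100:500,::-1])
E
python3 nudge.py '[[[0,0,0,0],[0,0,0,0],[0,0,0,0],[0,0,0,0],[0,0,0,0],[0,0,0,0]]]' 0 10 >/dev/null;python3 m.py
```

```text
q6 0.067 yaw 1.467 w 0.0106 g 30.0 F [-11.29   0.69   6.96] M [ 0.149  2.159 -0.029] tau6 -0.019 t 13.92 [0.5343 0.0917 0.2519]
q6 0.067 yaw 1.467 w 0.0246 g 1.5 F [-2.69  0.74 -2.22] M [0.047 0.559 0.001] tau6 -0.004 t 14.25 [0.5384 0.0913 0.2515]
q6 0.076 yaw 1.467 w 0.0008 g 0.0 F [-0.9   0.43  0.19] M [-0.073  0.143 -0.001] tau6 -0.000 t 16.02 [0.4787 0.0975 0.3216]
```

View pics/c5.png

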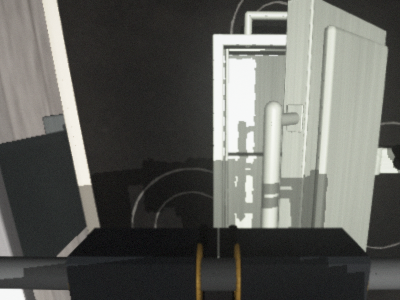

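The crop shows the lid standing higher, with the bar's left end at crop (271,104), i.e. image (371,104). The bar axis is at column ≈371.

```bash
python3 - <<'E'
from h import *
import pickle
S,W=pickle.load(open("w5.pkl","rb"))
P=(.5534,.0896,-.106)
f=lambda p,y=.062:dish((.104-.2222*np.cos(p+.0405),y,.07+.2222*np.sin(p+.0405)),P)
for p in(.7,.75,.8,.85,.9,.95):print(p,proj(W,f(p)).round(1),proj(W,f(p,.02)).round(1),f(p,0).round(4))
E
```

```text
0.7 [[337.  110.9]] [[336.3 167.5]] [[0.4937 0.0959 0.2199]]
0.75 [[348.5 111.3]] [[347.3 169.5]] [[0.5014 0.0951 0.2279]]
0.8 [[361.2 111.7]] [[359.4 171.6]] [[0.5094 0.0943 0.2355]]
0.85 [[375.1 112.1]] [[372.7 173.6]] [[0.5178 0.0934 0.2427]]
0.9 [[390.3 112.6]] [[387.2 175.7]] [[0.5266 0.0925 0.2495]]
0.95 [[406.6 113. ]] [[402.7 177.7]] [[0.5357 0.0915 0.2558]]
```

Lid at ≈0.84 rad, held over 1 s. Now I'll press from above gently.

```bash
python3 nudge.py '[[[0,0.0185,0,0],[0,0.0185,0.015,0],[0,0,0.02,0],[0,0,0.02,0],[0,0,0.006,0],[0,0,0,0],[0,0,0,0]]]' 0 10 >/dev/null; python3 m.py; for i in 1 2 3 4; do python3 nudge.py '[[[0,-0.0008,0.0015,0],[0,-0.0008,0.0015,0]]]' >/dev/null; python3 m.py; done
```

```text
q6 0.070 yaw 1.467 w 0.0006 g 0.0 F [ 0.76 -0.7  -0.12] M [-0.106  0.053  0.025] tau6 -0.001 t 16.60 [0.5157 0.0937 0.2609]
q6 0.070 yaw 1.467 w 0.0003 g 0.0 F [-0.11  0.26  0.44] M [-0.088  0.091  0.029] tau6 -0.001 t 16.77 [0.5147 0.0938 0.2589]
q6 0.071 yaw 1.467 w 0.0004 g 0.0 F [ 0.49  0.37 -0.72] M [-0.151  0.022 -0.013] tau6 -0.001 t 16.93 [0.5125 0.094  0.2551]
q6 0.071 yaw 1.467 w 0.0004 g 0.0 F [ 0.22 -0.29 -0.15] M [-0.083  0.034  0.008] tau6 -0.001 t 17.10 [0.5107 0.0942 0.2516]
q6 0.071 yaw 1.467 w 0.0006 g 0.0 F [ 0.2  -0.06 -0.15] M [-0.085  0.014  0.022] tau6 -0.001 t 17.27 [0.509  0.0943 0.2484]
```

```bash
for i in 1 2 3 4 5 6; do python3 nudge.py '[[[0,-0.001,0.0012,0],[0,-0.001,0.0012,0]]]' >/dev/null; python3 m.py; done
```

```text
q6 0.071 yaw 1.467 w 0.0004 g 1.5 F [-0.57  0.32  2.68] M [-0.116  0.271  0.003] tau6 -0.002 t 17.43 [0.5068 0.0945 0.2461]
q6 0.072 yaw 1.467 w -0.0001 g 3.2 F [-3.65 -0.29  5.19] M [-0.079  0.621 -0.049] tau6 -0.002 t 17.60 [0.5045 0.0948 0.244 ]
q6 0.072 yaw 1.467 w 0.0009 g 4.3 F [-4.54 -0.16  7.52] M [-0.055  0.787 -0.022] tau6 -0.003 t 17.77 [0.5021 0.095  0.2418]
q6 0.072 yaw 1.467 w 0.0005 g 5.4 F [-5.6   0.74  9.66] M [-0.084  0.97   0.065] tau6 -0.003 t 17.93 [0.4997 0.0953 0.2397]
q6 0.073 yaw 1.467 w 0.0004 g 0.0 F [ 0.3  -0.61  0.05] M [-0.086  0.033 -0.005] tau6 -0.002 t 18.10 [0.4993 0.0953 0.2365]
q6 0.073 yaw 1.467 w 0.0006 g 0.0 F [-0.04 -0.02 -0.34] M [-0.049  0.114  0.042] tau6 -0.001 t 18.27 [0.4973 0.0955 0.2338]
```

```bash
cat >bar.py <<'E'
from h import *
import pickle
P=(.5534,.0896,-.106)
f=lambda p,y=.062:dish((.104-.2222*np.cos(p+.0405),y,.07+.2222*np.sin(p+.0405)),P)
def show(W,rows,a,b,st=4):
    g=cv2.GaussianBlur(cv2.cvtColor(W["img"],cv2.COLOR_RGB2GRAY),(3,3),0)
    for r in rows:print(r,"from",a,g[r,a:b:st].tolist())
if __name__=="__main__":
    show(pickle.load(open("w5.pkl","rb"))[1],(125,150),310,440)
    W=optics.camera("wrist");pickle.dump(W,open("wl.pkl","wb"));show(W,(80,100,125,150),230,440)
    for p in np.arange(.2,.95,.1):print(round(p,2),proj(W,f(p)).round(0)[0],proj(W,f(p,.03)).round(0)[0])
E
python3 bar.py
```

```text
125 from 310 [58, 230, 247, 230, 207, 248, 248, 185, 166, 219, 227, 200, 168, 159, 177, 222, 243, 218, 142, 150, 180, 185, 202, 198, 219, 191, 188, 149, 203, 232, 190, 182, 182]
150 from 310 [55, 227, 247, 231, 208, 245, 245, 204, 160, 193, 245, 179, 161, 145, 191, 232, 237, 203, 179, 203, 204, 205, 201, 197, 200, 187, 189, 139, 229, 223, 184, 183, 185]
80 from 230 [40, 40, 37, 40, 42, 44, 44, 46, 47, 49, 51, 55, 56, 58, 60, 114, 249, 250, 235, 241, 216, 250, 250, 250, 234, 178, 175, 178, 179, 194, 195, 197, 198, 191, 225, 217, 219, 215, 213, 213, 162, 190, 242, 247, 210, 209, 208, 209, 208, 210, 212, 210, 206]
100 from 230 [39, 40, 41, 41, 42, 43, 44, 45, 48, 49, 51, 53, 57, 58, 58, 96, 250, 250, 233, 225, 215, 251, 251, 251, 230, 177, 176, 177, 182, 196, 195, 197, 199, 192, 236, 218, 220, 216, 216, 215, 138, 215, 246, 241, 210, 210, 209, 208, 211, 212, 213, 213, 211]
125 from 230 [38, 41, 40, 40, 41, 43, 46, 46, 44, 48, 49, 51, 52, 54, 57, 79, 208, 211, 235, 250, 236, 210, 178, 203, 203, 206, 204, 204, 205, 204, 203, 202, 212, 188, 243, 217, 220, 214, 216, 217, 131, 229, 249, 225, 210, 211, 210, 210, 213, 216, 214, 213, 213]
150 from 230 [38, 37, 39, 40, 41, 42, 42, 41, 42, 45, 48, 49, 50, 51, 53, 63, 218, 207, 233, 248, 236, 209, 217, 250, 245, 173, 174, 173, 185, 194, 195, 198, 192, 198, 239, 218, 219, 213, 216, 199, 167, 238, 247, 213, 211, 209, 212, 212, 212, 216, 217, 213, 214]
0.2 [243. 111.] [245. 153.]
0.3 [246. 112.] [248. 157.]
0.4 [253. 113.] [255. 162.]
0.5 [265. 114.] [267. 167.]
0.6 [283. 115.] [285. 174.]
0.7 [309. 117.] [309. 180.]
0.8 [343. 118.] [342. 188.]
0.9 [388. 120.] [384. 196.]
```

The lid gave once and now stands near 0.69 rad. That push was off-centre, with a side force. I'll continue straight down over the bar.

```bash
python3 nudge.py '[[[0,0,0.004,0],[0,0,0.002,0]]]' >/dev/null; python3 m.py; for i in 1 2 3 4 5; do python3 nudge.py '[[[0,0,0.0014,0]]]' >/dev/null; python3 m.py; done
```

```text
q6 0.073 yaw 1.467 w 0.0005 g 0.0 F [-0.54  0.47  0.88] M [-0.124  0.083  0.015] tau6 0.001 t 18.48 [0.4972 0.0955 0.2276]
q6 0.073 yaw 1.467 w 0.0006 g 0.0 F [-0.32  0.17 -0.63] M [-0.07   0.023 -0.016] tau6 0.000 t 18.57 [0.4971 0.0955 0.2262]
q6 0.073 yaw 1.467 w 0.0006 g 0.5 F [0.49 0.35 1.8 ] M [-0.109  0.086 -0.039] tau6 -0.001 t 18.65 [0.4972 0.0955 0.225 ]
q6 0.073 yaw 1.467 w 0.0005 g 1.0 F [-0.41 -0.32  1.91] M [-0.04   0.347 -0.004] tau6 0.000 t 18.73 [0.4969 0.0956 0.2238]
q6 0.073 yaw 1.467 w 0.0003 g 1.4 F [-2.33  0.63  3.55] M [-0.062  0.433  0.01 ] tau6 0.000 t 18.82 [0.4966 0.0956 0.2225]
q6 0.073 yaw 1.467 w 0.0001 g 1.6 F [-3.93  0.06  4.91] M [-0.007  0.619  0.015] tau6 0.000 t 18.90 [0.4967 0.0956 0.2212]
```

```bash
for i in 1 2 3 4 5 6; do python3 nudge.py '[[[0,-0.0022,0.001,0]]]' >/dev/null; python3 m.py; done
```

```text
q6 0.073 yaw 1.467 w 0.0007 g 0.6 F [ 1.47 -0.75  1.34] M [-0.097 -0.155 -0.018] tau6 -0.005 t 18.98 [0.4959 0.0957 0.2203]
q6 0.074 yaw 1.467 w 0.0005 g 0.6 F [ 1.86 -0.09  1.15] M [-0.092 -0.121 -0.008] tau6 -0.003 t 19.07 [0.4939 0.0959 0.2194]
q6 0.074 yaw 1.467 w 0.0004 g 0.8 F [ 1.56 -0.33  0.66] M [-0.121 -0.108  0.04 ] tau6 -0.002 t 19.15 [0.4915 0.0961 0.2184]
q6 0.074 yaw 1.467 w 0.0006 g 0.9 F [1.01 0.23 1.87] M [-0.113 -0.163 -0.017] tau6 -0.002 t 19.23 [0.4891 0.0964 0.2174]
q6 0.074 yaw 1.467 w 0.0001 g 0.0 F [-0.49  0.07 -0.59] M [-0.128  0.054  0.005] tau6 -0.002 t 19.32 [0.4859 0.0967 0.216 ]
q6 0.075 yaw 1.467 w 0.0005 g 0.0 F [ 0.31 -0.45 -0.22] M [-0.063  0.02  -0.002] tau6 -0.002 t 19.40 [0.4831 0.097  0.2148]
```

```bash
python3 - <<'E'
from bar import *
W=optics.camera("wrist");show(W,(125,150),230,350)
for p in np.arange(.3,.8,.05):print(round(p,2),proj(W,f(p)).round(0)[0],f(p,0).round(4)[0])
E
python3 m.py
```

```text
125 from 230 [43, 45, 44, 44, 47, 48, 49, 50, 53, 55, 57, 58, 59, 62, 63, 68, 201, 237, 251, 251, 237, 195, 229, 230, 230, 231, 231, 231, 231, 231]
150 from 230 [43, 44, 43, 44, 47, 45, 49, 51, 52, 55, 53, 57, 58, 61, 62, 66, 189, 236, 250, 251, 238, 196, 245, 236, 248, 236, 191, 190, 189, 180]
0.3 [263. 112.] [0.4485 0.1008 0.1442]
0.35 [267. 113.] [0.4525 0.1003 0.1546]
0.4 [272. 114.] [0.457  0.0999 0.1647]
0.45 [279. 114.] [0.4619 0.0993 0.1747]
0.5 [287. 115.] [0.4674 0.0988 0.1843]
0.55 [297. 116.] [0.4733 0.0981 0.1937]
0.6 [309. 117.] [0.4797 0.0974 0.2028]
0.65 [324. 118.] [0.4865 0.0967 0.2115]
0.7 [341. 119.] [0.4937 0.0959 0.2199]
0.75 [360. 120.] [0.5014 0.0951 0.2279]
q6 0.075 yaw 1.467 w 0.0003 g 0.0 F [-0.88  0.14 -0.57] M [-0.079  0.077  0.006] tau6 0.005 t 19.45 [0.4823 0.097  0.2145]
```

```bash
python3 nudge.py '[[[0,-0.003,0.004,0],[0,0,0.002,0],[0,0,0,0]]]' >/dev/null; python3 m.py; for i in 1 2 3 4 5 6; do python3 nudge.py '[[[0,-0.001,0.0012,0]]]' >/dev/null; python3 m.py; done
```

```text
q6 0.075 yaw 1.467 w 0.0006 g 0.0 F [-0.15 -0.41 -0.34] M [-0.063  0.128 -0.008] tau6 0.000 t 19.70 [0.4803 0.0973 0.2084]
q6 0.075 yaw 1.467 w 0.0006 g 0.0 F [0.01 0.84 1.14] M [-0.083  0.022  0.004] tau6 -0.003 t 19.78 [0.4803 0.0973 0.2078]
q6 0.076 yaw 1.467 w 0.0002 g 0.0 F [-0.46  0.02  0.6 ] M [-0.077  0.011  0.04 ] tau6 -0.001 t 19.87 [0.4792 0.0974 0.2066]
q6 0.076 yaw 1.467 w 0.0006 g 0.0 F [-0.25 -0.24 -0.36] M [-0.026  0.027  0.025] tau6 -0.001 t 19.95 [0.4781 0.0975 0.2054]
q6 0.076 yaw 1.467 w 0.0004 g 0.1 F [-0.05 -0.09  0.31] M [-0.094  0.006  0.012] tau6 -0.001 t 20.03 [0.4771 0.0976 0.2043]
q6 0.076 yaw 1.467 w 0.0004 g 0.2 F [0.14 0.03 0.65] M [-0.064  0.058 -0.028] tau6 -0.001 t 20.12 [0.4762 0.0977 0.2031]
q6 0.076 yaw 1.467 w 0.0004 g 0.3 F [0.44 0.38 1.01] M [-0.085 -0.047 -0.041] tau6 -0.001 t 20.20 [0.4753 0.0978 0.202 ]
```

```bash
for i in 1 2 3 4 5 6 7 8; do python3 nudge.py '[[[0,-0.0008,0.0012,0]]]' >/dev/null; python3 m.py; done
```

```text
q6 0.076 yaw 1.467 w 0.0006 g 0.6 F [-0.35  0.21  1.68] M [-0.114  0.031 -0.069] tau6 -0.001 t 20.28 [0.4745 0.0979 0.2008]
q6 0.077 yaw 1.467 w 0.0010 g 0.8 F [ 0.16 -0.93  1.6 ] M [-0.088 -0.02   0.001] tau6 -0.001 t 20.37 [0.4737 0.098  0.1996]
q6 0.077 yaw 1.467 w 0.0004 g 0.9 F [0.83 0.47 1.22] M [-0.166  0.043  0.041] tau6 -0.001 t 20.45 [0.4729 0.0981 0.1984]
q6 0.077 yaw 1.467 w 0.0006 g 1.1 F [-0.1   0.08  2.17] M [-0.107  0.077 -0.054] tau6 -0.001 t 20.53 [0.4721 0.0982 0.1972]
q6 0.077 yaw 1.467 w 0.0002 g 0.0 F [-0.13  0.61 -0.67] M [-0.072  0.104  0.04 ] tau6 -0.001 t 20.62 [0.4709 0.0983 0.1958]
q6 0.077 yaw 1.467 w 0.0008 g 0.0 F [-0.06 -0.03  0.19] M [-0.117  0.06  -0.001] tau6 -0.001 t 20.70 [0.4698 0.0984 0.1944]
q6 0.077 yaw 1.467 w 0.0004 g 0.0 F [-0.79 -0.68 -0.23] M [-0.075  0.018 -0.05 ] tau6 -0.001 t 20.78 [0.4691 0.0985 0.1932]
q6 0.077 yaw 1.467 w 0.0004 g 0.0 F [-0.16 -0.23  1.18] M [-0.061  0.107 -0.05 ] tau6 -0.001 t 20.87 [0.4684 0.0985 0.192 ]
```

```bash
cat >phi.py <<'E'
from bar import *
W=optics.camera("wrist");show(W,(135,150),230,330,3)
for p in np.arange(.2,.7,.05):print(round(p,2),proj(W,f(p)).round(0)[0][0],f(p,0).round(4)[0][[0,2]],end="; ")
E
python3 phi.py; python3 m.py
```

```text
135 from 230 [41, 43, 43, 44, 43, 43, 44, 45, 46, 47, 48, 48, 49, 49, 49, 51, 53, 55, 55, 56, 60, 59, 87, 199, 231, 243, 253, 250, 240, 224, 172, 170, 173, 172]
150 from 230 [41, 41, 42, 42, 43, 44, 43, 45, 44, 44, 45, 46, 48, 49, 50, 51, 53, 53, 54, 56, 57, 59, 79, 194, 229, 242, 252, 250, 241, 224, 159, 159, 253, 253]
0.2 276.0 [0.4422 0.1229]; 0.25 278.0 [0.4451 0.1336]; 0.3 282.0 [0.4485 0.1442]; 0.35 288.0 [0.4525 0.1546]; 0.4 295.0 [0.457  0.1647]; 0.45 303.0 [0.4619 0.1747]; 0.5 314.0 [0.4674 0.1843]; 0.55 327.0 [0.4733 0.1937]; 0.6 343.0 [0.4797 0.2028]; 0.65 362.0 [0.4865 0.2115]; q6 0.077 yaw 1.467 w 0.0003 g 0.0 F [-0.49 -0.25 -0.04] M [-0.069  0.072 -0.013] tau6 0.002 t 20.92 [0.4681 0.0986 0.1919]
```

```bash
python3 nudge.py '[[[0,-0.003,0.003,0],[0,0,0.001,0]]]' >/dev/null; python3 m.py; for i in 1 2 3 4 5 6 7 8; do python3 nudge.py '[[[0,-0.0007,0.0012,0]]]' >/dev/null; python3 m.py|grep -o "g .*F.*\]"; done
```

```text
q6 0.078 yaw 1.467 w 0.0006 g 0.0 F [0.38 0.03 0.59] M [-0.089  0.041  0.029] tau6 0.005 t 21.08 [0.4648 0.0989 0.1879]
g 0.1 F [ 0.33 -0.85  1.48] M [-0.059  0.066 -0.059] tau6 -0.003 t 21.17 [0.4648 0.0989 0.1869]
g 0.4 F [-0.55  0.    1.01] M [-0.081  0.154 -0.054] tau6 -0.001 t 21.25 [0.4642 0.099  0.1858]
g 0.6 F [-1.33  0.13  1.13] M [-0.08   0.167  0.001] tau6 -0.001 t 21.33 [0.4635 0.099  0.1847]
g 0.8 F [-0.66  0.46  1.26] M [-0.121  0.134  0.012] tau6 -0.001 t 21.42 [0.4628 0.0991 0.1835]
g 1.0 F [-1.01 -0.15  1.99] M [-0.094  0.211 -0.055] tau6 -0.001 t 21.50 [0.4621 0.0992 0.1823]
g 1.1 F [-1.39 -0.16  2.19] M [-0.171  0.204  0.011] tau6 -0.001 t 21.58 [0.4615 0.0993 0.1811]
g 0.8 F [-1.04  0.1   2.66] M [-0.121  0.169 -0.01 ] tau6 -0.001 t 21.67 [0.4608 0.0993 0.18  ]
g 0.0 F [-0.21  0.24 -0.27] M [-0.075  0.053 -0.041] tau6 -0.001 t 21.75 [0.4603 0.0994 0.1786]
```

```bash
python3 nudge.py '[[[0,0,-0.01,0],[0,0,-0.02,0],[0,0,-0.02,0],[0,0,-0.02,0],[0,0,0,0],[0,0,0,0],[0,0,0,0],[0,0,0,0],[0,0,0,0],[0,0,0,0],[0,0,0,0],[0,0,0,0]]]' >/dev/null; python3 phi.py; python3 m.py
```

```text
135 from 230 [44, 42, 43, 42, 44, 41, 43, 42, 44, 44, 45, 46, 47, 46, 48, 47, 50, 52, 50, 51, 54, 55, 56, 57, 63, 179, 231, 250, 248, 230, 163, 67, 65, 63]
150 from 230 [44, 44, 44, 43, 43, 43, 43, 44, 43, 43, 44, 45, 47, 45, 47, 48, 49, 48, 51, 54, 52, 54, 54, 56, 60, 175, 230, 249, 248, 231, 163, 67, 67, 63]
0.2 294.0 [0.4422 0.1229]; 0.25 297.0 [0.4451 0.1336]; 0.3 301.0 [0.4485 0.1442]; 0.35 306.0 [0.4525 0.1546]; 0.4 312.0 [0.457  0.1647]; 0.45 320.0 [0.4619 0.1747]; 0.5 328.0 [0.4674 0.1843]; 0.55 339.0 [0.4733 0.1937]; 0.6 351.0 [0.4797 0.2028]; 0.65 365.0 [0.4865 0.2115]; q6 0.079 yaw 1.467 w 0.0004 g 0.0 F [-0.01  0.54  0.48] M [-0.047  0.121 -0.013] tau6 -0.000 t 22.80 [0.4601 0.0994 0.2485]
```

```bash
python3 nudge.py '[[[0,-0.002,0.02,0],[0,-0.001,0.02,0],[0,0,0.02,0],[0,0,0.01,0],[0,0,0.003,0],[0,0,0,0]]]' >/dev/null; python3 m.py|grep -o "g .*F.*\]"; for i in 1 2 3 4 5 6; do python3 nudge.py '[[[0,0,0.001,0]]]' >/dev/null; python3 m.py|grep -o "g .*F.*\]"; done
```

```text
g 0.0 F [1.1  0.98 0.38] M [-0.094  0.065  0.05 ] tau6 -0.000 t 23.30 [0.4568 0.0997 0.175 ]
g 0.0 F [ 0.21 -0.11  0.19] M [-0.073  0.076  0.022] tau6 -0.001 t 23.38 [0.4579 0.0997 0.1752]
g 0.0 F [-0.25 -0.6  -0.94] M [-0.021  0.075 -0.001] tau6 -0.000 t 23.47 [0.4581 0.0997 0.1745]
g 0.0 F [0.46 1.24 0.03] M [-0.091  0.051 -0.012] tau6 0.000 t 23.55 [0.4579 0.0997 0.1735]
g 0.0 F [ 0.11 -0.45  0.14] M [-0.088  0.001  0.013] tau6 0.000 t 23.63 [0.4577 0.0997 0.1723]
g 0.4 F [-0.41  0.12  0.71] M [-0.036  0.11  -0.018] tau6 -0.000 t 23.72 [0.4574 0.0997 0.1712]
g 0.6 F [-1.26 -0.71  0.96] M [-0.051  0.202  0.021] tau6 0.000 t 23.80 [0.457  0.0997 0.1699]
```

```bash
for i in 1 2 3 4 5 6; do python3 nudge.py '[[[0,-0.0006,0.001,0]]]' >/dev/null; python3 m.py|grep -o "g .*F.*\]"; done
```

```text
g 0.6 F [-0.2   0.1   1.24] M [-0.029  0.099 -0.016] tau6 -0.001 t 23.88 [0.4565 0.0998 0.1688]
g 0.7 F [-0.66  0.69  1.1 ] M [-0.101  0.101  0.009] tau6 -0.001 t 23.97 [0.456  0.0999 0.1678]
g 0.8 F [-0.14  0.4   0.34] M [-0.036  0.05   0.028] tau6 -0.001 t 24.05 [0.4556 0.0999 0.1668]
g 0.8 F [-0.06  0.08  2.57] M [-0.065  0.05   0.032] tau6 -0.001 t 24.13 [0.4551 0.1    0.1658]
g 0.0 F [ 0.12  0.43 -0.31] M [-0.076  0.073 -0.003] tau6 -0.002 t 24.22 [0.4545 0.1    0.1648]
g 0.0 F [-0.41 -0.41 -0.03] M [-0.085  0.008 -0.026] tau6 -0.001 t 24.30 [0.4536 0.1001 0.1636]
```

```bash
python3 nudge.py '[[[0,0,-0.01,0],[0,0,-0.02,0],[0,0,-0.02,0],[0,0,-0.035,0],[0,0,0,0],[0,0,0,0],[0,0,0,0],[0,0,0,0],[0,0,0,0],[0,0,0,0],[0,0,0,0],[0,0,0,0],[0,0,0,0],[0,0,0,0],[0,0,0,0],[0,0,0,0]]]' >/dev/null; python3 phi.py; python3 m.py
```

```text
135 from 230 [43, 42, 44, 42, 41, 41, 42, 41, 43, 44, 43, 43, 43, 46, 45, 44, 44, 46, 50, 50, 48, 49, 50, 52, 53, 116, 214, 244, 250, 235, 176, 63, 59, 63]
150 from 230 [46, 43, 43, 43, 41, 42, 43, 41, 42, 43, 43, 42, 44, 45, 45, 45, 45, 46, 47, 48, 49, 50, 49, 51, 49, 106, 213, 243, 250, 234, 175, 63, 59, 61]
0.2 302.0 [0.4422 0.1229]; 0.25 305.0 [0.4451 0.1336]; 0.3 310.0 [0.4485 0.1442]; 0.35 315.0 [0.4525 0.1546]; 0.4 321.0 [0.457  0.1647]; 0.45 329.0 [0.4619 0.1747]; 0.5 338.0 [0.4674 0.1843]; 0.55 349.0 [0.4733 0.1937]; 0.6 362.0 [0.4797 0.2028]; 0.65 376.0 [0.4865 0.2115]; q6 0.080 yaw 1.467 w 0.0006 g 0.0 F [-0.34  0.24 -0.17] M [-0.118  0.08   0.015] tau6 -0.000 t 25.68 [0.4537 0.1001 0.2488]
```

```bash
python3 -c "
from rig import robot, optics, sensors
print(robot.hand_in())"
```

```text
the job is handed in; nothing more can be done
None
```

I tightened the knob until the lid held by itself at about 0.84 rad for over a second; the first press peaked near 10 N down (about 11 N with side force), later presses took about 2–5 N down (one about 6 N with side force), and I handed in with the lid standing ajar at about 0.34 rad (19°).

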